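# Zero the balance under the open glass bowl

### The arm

A 6-joint arm with a two-finger parallel gripper is mounted at the origin on the work surface. World frame = base frame: x ahead of the robot, y to its left, z up, the work surface at z = 0. Lengths are in m, angles in degrees, forces in N, time in s.
With the tool pointing down it reaches from about 0.4 to 0.825 m from the base axis. Payload 7 kg.
Tool frame: the origin (TCP) lies at the very end of the fingers, on their centre line; the grasp point (between the pads) lies 19 mm behind it (r.grasp_offset is the z of the grasp point in the tool frame, in m); z points along the fingers, y is the direction in which the jaws open and shut (so a half turn about z gives the same grasp; the last joint's range is limited). The gripper opens to 88 mm and grips with 3 to 60 N. Pads are 19 mm wide; open, the fingers measure 130 mm over their backs; the gripper's body (78 mm by 193 mm) begins 47 mm behind the grasp point.
Start: joints at [86.293, 20.546, 0.682, 0, -70.136, -16.507], TCP at [0.233, 0.633, 0.227] pointing down, gripper open.
Joint ranges: [-176.03, 176.03], [-82.01, 121.73], [-58.28, 71.71], [-173.87, 95.51], [-174.79, -0.11], [-173.66, 173.66]. Speed limits (degrees/s): [136.94, 136.94, 172.46, 180, 180, 180].

### API

Orientations are given as [roll, pitch, yaw] about the fixed x, y, z axes, in that order (R = Rz(yaw) Ry(pitch) Rx(roll)).
In Python, from plant import r, capture, calibration, order gives the robot as it stands.
- The arm moves only by the tool servo_tool, never from a script. Its arguments are lists of equal length, an entry for each row: "grip": the closure, from -1 (fully open) to 1 (shut), so that 0 is half open; "translation": the shift along the tool's x, y, z in m, a list of three; "turn": the turn about the tool's z in rad. A call has 1 to 10 rows; each row is the pose to reach, as a shift and turn from the pose commanded when the call began, along the tool's axes at that moment; what a row does not reach only later rows make up. A row lasts 1/12 s, in which the tool goes at most 41.7 mm and 7.16 degrees, less where a joint would pass 70% of its speed; a pose out of reach is approached as far as the arm can. A call with a gripper value outside its range is refused whole. The fingers move at their own pace and stop on an object; "newtons" is the grip in N (left out, the last holds). Time passes only in rows, so rows that repeat a pose let the fingers close. It gives the time, the measured TCP pose, the force and the opening at its end, in the units of the state.
- r.get_state(): the state, without advancing time (a new reading comes with each control period).
- capture(name): name is "side" or "top" or "wrist"; returns (picture, depth): 400x640x3 uint8, blue, green, red; 400x640 float32, m along the optical axis (not along the pixel's ray), 0 where there is no reading.
- calibration(name): a dict with "fx", "fy", "cx", "cy" (pixels), "view" (4x4, takes a point from world to camera coordinates). Camera axes: x right, y up, looking along -z (the intrinsics and any distortion apply to the point x, -y, -z); pixel columns grow to the right and rows downward; lengths in m; the calibration is good to about 2 mm. A picture is of the moment at which its call begins: read the wrist's pose just before it. calibration takes no time and is no camera call; for the wrist camera it gives the pose at the moment of the call.
- order.close_job(): hands the job in, once; it reports no verdict.
The state is a dict: "time_s": time; "joints": joint angles; "qd": joint speeds; "joint_torque": joint torques, N m; "tcp_pos": TCP position; "eef_rot": TCP orientation; "contact_force": force on the tool from outside, world axes, zero at the start; "moment": the same for the moment, N m; "gripper_width": finger opening in m.
Only numpy, scipy, OpenCV 4.12 (cv2) and the standard library are available. Lean on these libraries where they do the work, as an engineer would, in place of code of your own. Each camera call takes 0.05 s, during which the arm holds its last target.

### The job

Zero the balance that carries the open glass bowl: with your fingertips press its long bar-shaped key lightly, keep it down for about two seconds, then let it come up and take the hand away. Leave every other key, the balance with the lidded bowl and all the things standing about as they are, and pick nothing up.

Things in the scene. Friction and masses are not known exactly. Their poses are not given: they have to be found in the camera images.
- balance_a: The balance to be zeroed, carrying the open bowl. Fixed flat white balance, 240 (x) x 180 (y) x 45 mm, origin at the centre of its underside, -x side towards the robot. Steel pan, radius 64 mm, centred at x = +40 mm, top 56 mm above the bench. On the level deck (45.5 mm high) three keys in a row at x = -95 mm, y = -58, 0, +58 mm; which key is where varies.
- balance_b: The other balance, same build and size, carrying the lidded bowl; fixed. It may be to the left or the right. Leave alone.
- bar_key_a_top (a point): Centre of the top face of the long bar-shaped key on balance_a, the key to press: 46 mm along the balance's y, 20 mm along its x, standing 9 mm proud of the deck (top about 54.5 mm above the bench when up). Axes are parallel to the balance's, z up.
- bar_key_a (a joint): Travel of that bar key in m: 0 up, 0.006 fully down, straight down. Spring return: 0.8 N starts it, plus 1 N per mm (3.3 N at 2.5 mm, 6.8 N at the bottom stop). It counts as pressed beyond 2.5 mm, and as up below 1 mm. A push over 20 N is too hard.
- round_key_a (a joint): Travel (m) of the round key on balance_a, 22 mm diameter, same height, travel and spring as the bar key. Leave alone.
- square_key_a (a joint): Travel (m) of the square key on balance_a, 21 x 21 mm, same height, travel and spring as the bar key. Leave alone.
- round_key_b (a joint): Travel (m) of the round key on balance_b, 22 mm diameter, same height, travel and spring as the bar key. Leave alone.
- square_key_b (a joint): Travel (m) of the square key on balance_b, 21 x 21 mm, same height, travel and spring as the bar key. Leave alone.
- bar_key_b (a joint): Travel (m) of the bar key on balance_b, like the one on balance_a. Leave alone.
- open_bowl: Empty open glass bowl on balance_a's pan, loose: rim radius 53 mm, 58 mm high, origin at centre of underside (rim 114 mm above the bench). Leave alone.
- lidded_bowl: Same glass bowl closed by a white lid with a knob, on balance_b's pan, loose: radius 55 mm, 77 mm high with the knob (133 mm above the bench), origin at centre of underside. Leave alone.
- spare_bowl: Empty glass bowl on the bench, rim radius 53 mm, 58 mm high; origin at centre of underside. Leave alone.
- spare_lid: White lid lying on the bench, radius 55 mm, 7 mm thick, knob to 19 mm; origin at centre of underside. Leave alone.
- vial: Small amber vial, radius 14 mm, 55 mm high, origin at its foot. Leave alone.
- weight: Steel check weight with a small head, radius 14 mm, 48 mm high, origin at its foot. Leave alone.
- spatula: Steel spatula lying flat between the balances, about 140 x 13 x 5 mm, along its x. Leave alone.
- tall_bottle: Amber glass bottle with black cap, radius 30 mm, 135 mm high, origin at its foot. Leave alone.

How it is judged (in metres and radians):
On the way, in this order (a step that is already met when the one before it is completed fails the run):
1. the bar key of the balance with the open bowl is kept pressed (beyond 2.5 mm) by the fingers for a second or more (value of joint bar_key_a above 0.0025 m and contact force between the fingers and bar_key_a above 0.5 N), for 1 s.
2. the bar key has come up again (value of joint bar_key_a below 0.001 m), for 0.2 s.
At the end, for the whole second after the job is handed in: All six keys are up (travel below 1 mm), and every loose thing is upright and at rest within 12 mm of where it began: both bowls still on their pans (value of joint each of bar_key_a, round_key_a, square_key_a, bar_key_b, round_key_b, square_key_b below 0.001 m and distance of each of open_bowl, lidded_bowl, spare_bowl, spare_lid, vial, weight, spatula, tall_bottle from where it was at the start of the episode below 0.012 m and linear speed of each of open_bowl, lidded_bowl, spare_bowl, spare_lid, vial, weight, spatula, tall_bottle below 0.02 m/s and angle between each of open_bowl, lidded_bowl, spare_bowl, spare_lid, vial, weight, spatula, tall_bottle's own z axis and vertical below 0.1 rad); the robot touches nothing.
It fails at once if another key is pressed (beyond 1.5 mm) (value of joint any of round_key_a, square_key_a, bar_key_b, round_key_b, square_key_b above 0.0015 m).
It fails at once if the bar key is pushed harder than 20 N (contact force between anything else and bar_key_a above 20 N).
It fails at once if the robot strikes or leans on a balance's housing or pan with more than 8 N (contact force between any of the fingers, the arm and balance_a above 8 N or contact force between any of the fingers, the arm and balance_b above 8 N).
It fails at once if a loose thing is shifted, lifted or carried more than 12 mm (distance of any of open_bowl, lidded_bowl, spare_bowl, spare_lid, vial, weight, spatula, tall_bottle from where it was at the start of the episode above 0.012 m).
It fails at once if a loose thing is tipped by more than 0.2 rad (angle between any of open_bowl, lidded_bowl, spare_bowl, spare_lid, vial, weight, spatula, tall_bottle's own z axis and vertical above 0.2 rad).
It also fails if it takes over 38 s, if anything falls off the work surface, if the arm or the gripper's body presses on something with over 40 N, if the wrist force passes 120 N, or if a joint passes its speed limit or range.

## Working session

There is one attempt and no reset: what is moved stays moved. The work goes in short steps, Python scripts to look and compute and a tool call to move; the robot and the scene stay as the last step left them, time stands still between calls to the robot, and variables do not carry over. Pictures are saved under pics/ and viewed, and the job is handed in when it is done.

Besides the shell and the picture viewer there is one more tool, called after "Emit:" by a JSON object that holds its "name" and its "arguments". servo_tool: Moves the arm, as the interface text tells. Its arguments: {"type":"object","properties":{"grip":{"type":"array","items":{"type":"number"}},"translation":{"type":"array","items":{"type":"array","items":{"type":"number"}}},"turn":{"type":"array","items":{"type":"number"}},"newtons":{"type":"number"}},"required":["grip","translation","turn"]}

```bash
mkdir -p pics; python3 - <<'E'
from plant import r,capture,calibration
import cv2,numpy as np
print(r.get_state())
for n in ("top","side"):
    p,d=capture(n); c=calibration(n); print(n,c)
    np.savez(f"pics/{n}0.npz",p=p,d=d); cv2.imwrite(f"pics/{n}0.png",p)
E
```

```text
{'time_s': 0.0, 'joints': array([ 8.62929593e+01,  2.05904979e+01,  6.34893622e-01, -1.95264711e-02,
       -7.01350231e+01, -1.65076378e+01]), 'qd': array([ 0.04388868, -0.01890683, -0.01070035,  0.01070352, -0.04603912,
        0.00628958]), 'joint_torque': array([ 2.96361559e-04, -5.82723570e+01,  2.93050611e+01,  6.99729413e+00,
        7.00452380e-03, -1.61287462e-04]), 'tcp_pos': array([0.23309131, 0.63297238, 0.22564363]), 'eef_rot': array([ 1.79907892e+02, -8.15391270e-03, -2.02213216e+01]), 'contact_force': array([-0.29879425, -0.0998629 , -0.13608224]), 'moment': array([-0.00914078, -0.00233118, -0.01195315]), 'gripper_width': 0.08755588170044533}
top {'fx': 518.8096959811006, 'fy': 518.8096959811006, 'cx': 315.94537528590985, 'cy': 206.8607691681588, 'view': array([[ 0.0207942 , -0.99951266, -0.02328204,  0.00165173],
       [ 0.99544407,  0.01853094,  0.09352914, -0.55415555],
       [-0.09305212, -0.02512083,  0.99534429, -1.32614066],
       [ 0.        ,  0.        ,  0.        ,  1.        ]])}
side {'fx': 448.71884687086754, 'fy': 448.71884687086754, 'cx': 328.25255261942567, 'cy': 197.06445679453861, 'view': array([[ 0.81547348, -0.57858899,  0.01542015, -0.46686964],
       [ 0.42565906,  0.61755825,  0.66138958, -0.28109704],
       [-0.39219557, -0.53278193,  0.74988402, -1.12163368],
       [ 0.        ,  0.        ,  0.        ,  1.        ]])}
```

View pics/top0.png

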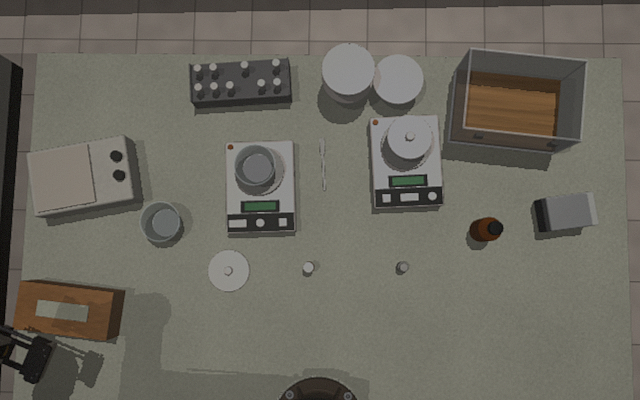

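View pics/side0.png

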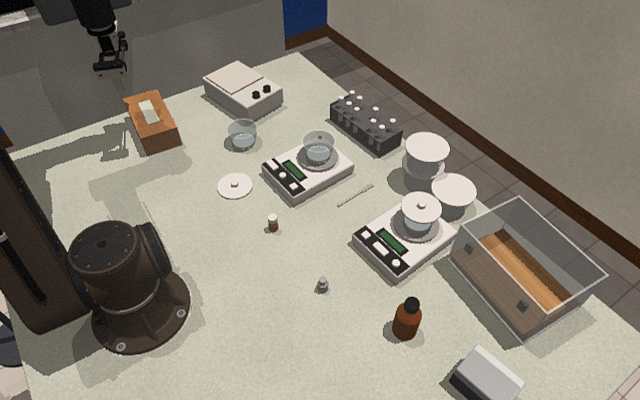

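The open bowl is on the balance at the left of the top view, with its pan near (257,168). Its keys run along row ~223, and the bar looks to be the leftmost at (237,223). I'll enlarge that area.

```bash
cat > h.py <<'E'
import numpy as np,cv2
def ray(c,u,v,z):
    V=c['view'];R=V[:3,:3];t=V[:3,3]
    d=R.T@np.array([(u-c['cx'])/c['fx'],-(v-c['cy'])/c['fy'],-1.]);o=-R.T@t
    return o+d*(z-o[2])/d[2]
def px(c,P):
    q=c['view'][:3,:3]@np.array(P)+c['view'][:3,3]
    return c['cx']+c['fx']*q[0]/-q[2], c['cy']-c['fy']*q[1]/-q[2]
E
python3 - <<'E'
import cv2,numpy as np
t=np.load("pics/top0.npz")['p'];s=np.load("pics/side0.npz")['p']
a=cv2.resize(t[135:245,215:305],None,fx=5,fy=5,interpolation=cv2.INTER_CUBIC)
cv2.imwrite("pics/ct.png",a)
cv2.imwrite("pics/cs.png",cv2.resize(s[120:210,250:370],None,fx=6,fy=6,interpolation=cv2.INTER_CUBIC))
E
```

```text
(no output)
```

View pics/ct.png

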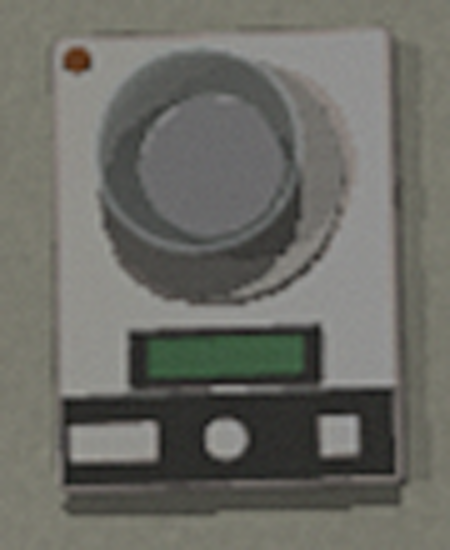

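View pics/cs.png

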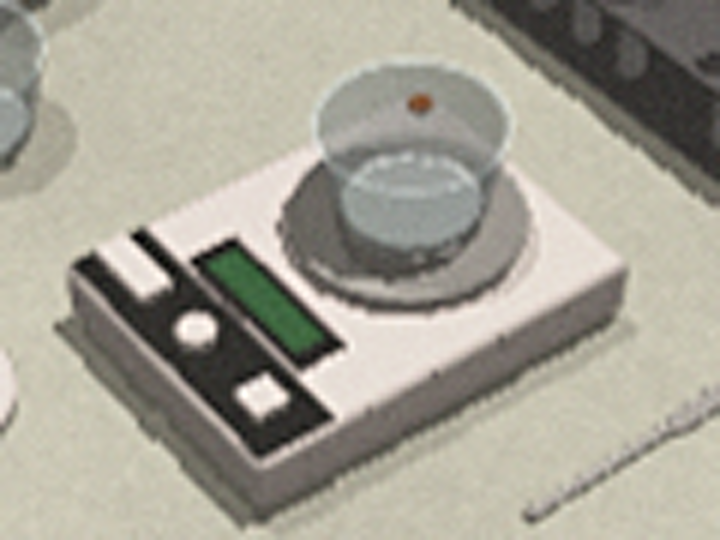

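```bash
python3 - <<'E'
from h import *
from plant import r,calibration
ct,cs=calibration("top"),calibration("side")
T=lambda x,y:ray(ct,215+x/5-.0,135+y/5,.0545)
S=lambda x,y:ray(cs,250+x/6,120+y/6,.0545)
print("bar top",T(114,441),"side",S(137,264))
print("round",T(227,439),S(196,330)); print("sq",T(339,436),S(264,395))
for f,a,b in((T,(114,441),(339,436)),(S,(137,264),(264,395))):
    d=f(*a)-f(*b); print("yaw",np.degrees(np.arctan2(-d[0],d[1])),np.hypot(*d[:2]))
# left/right deck edges
d=ray(ct,215+55/5,135+35/5,.045)-ray(ct,215+62/5,135+490/5,.045);print(np.degrees(np.arctan2(d[1],d[0])),np.linalg.norm(d))
print(r.get_state()['tcp_pos'],r.get_state()['eef_rot'])
E
```

```text
bar top [0.50575697 0.21046552 0.0545    ] side [0.51035873 0.21130786 0.0545    ]
round [0.50789736 0.15266202 0.0545    ] [0.51055721 0.15340507 0.0545    ]
sq [0.51053402 0.0954918  0.0545    ] [0.51477623 0.09605094 0.0545    ]
yaw 2.379217906580137 0.11507291100852488
yaw 2.1949260976617 0.11534154495710602
2.9954337011219683 0.23761912475021474
[0.23310394 0.6329872  0.2257187 ] [ 1.79913175e+02 -8.63362828e-03 -2.02178251e+01]
```

Emit:
{"name": "servo_tool", "arguments": {"grip": [1, 1, 1, 1, 1, 1, 1, 1, 1, 1], "translation": [[0.01, 0.0075, 0], [0.03, 0.0225, 0], [0.05, 0.0375, 0], [0.075, 0.056, 0], [0.1, 0.075, 0], [0.125, 0.093, 0], [0.15, 0.112, 0], [0.17, 0.127, 0], [0.19, 0.1415, 0], [0.2, 0.149, 0]], "turn": [-0.02, -0.06, -0.1, -0.14, -0.18, -0.22, -0.26, -0.3, -0.35, -0.394], "newtons": 20}}

```text
time_s: 0.93
tcp_pos: [0.3703, 0.4221, 0.2264]
eef_rot: [180.0, 0.0, 2.4]
contact_force: [-0.9, 0.1, 0.6]
gripper_width: 0.0266
```

Emit:
{"name": "servo_tool", "arguments": {"grip": [1, 1, 1, 1, 1, 1, 1, 1, 1, 1], "translation": [[0.008, 0.012, 0], [0.02, 0.034, 0], [0.04, 0.066, 0], [0.06, 0.1, 0], [0.08, 0.134, 0], [0.098, 0.164, 0.01], [0.112, 0.188, 0.02], [0.122, 0.205, 0.035], [0.129, 0.2165, 0.05], [0.129, 0.2165, 0.05]], "turn": [0, 0, 0, 0, 0, 0, 0, 0, 0, 0]}}

```text
time_s: 1.77
tcp_pos: [0.5066, 0.2105, 0.1733]
eef_rot: [179.8, 0.3, 2.1]
contact_force: [-0.7, -0.4, -0.1]
gripper_width: 0.0002
```

```bash
python3 - <<'E'
from h import *
from plant import r,capture,calibration
print(r.get_state())
c=calibration("wrist");p,d=capture("wrist");np.savez("pics/w1.npz",p=p,d=d,**c);cv2.imwrite("pics/w1.png",p);print(c)
for n in("top","side"):
    p,d=capture(n);cv2.imwrite(f"pics/{n}1.png",p)
E
```

```text
{'time_s': 1.7667, 'joints': array([ 4.29884403e+01,  1.13010841e+01, -1.94789954e+01, -5.83380275e-02,
       -5.95198342e+01,  4.91532438e+01]), 'qd': array([ 2.43618735, -1.42609059,  2.1599066 ,  0.49601013, -2.93028791,
       -2.61179868]), 'joint_torque': array([ -1.12233493, -44.7433877 ,  28.05305421,   6.90326616,
         0.72343379,   0.492192  ]), 'tcp_pos': array([0.5066197 , 0.210489  , 0.17328749]), 'eef_rot': array([179.84174985,   0.25966339,   2.11160244]), 'contact_force': array([-0.71261437, -0.3851299 , -0.0528261 ]), 'moment': array([-0.04340027,  0.12484303, -0.01741154]), 'gripper_width': 0.0002144268698481621}
{'fx': 299.13371388597443, 'fy': 299.13371388597443, 'cx': 322.7160473319458, 'cy': 201.98145565261564, 'view': array([[ 0.03789202, -0.99927517,  0.00365181,  0.19062403],
       [ 0.96726532,  0.0357601 , -0.25123498, -0.47933987],
       [ 0.25092229,  0.01305207,  0.96791924, -0.46632697],
       [ 0.        ,  0.        ,  0.        ,  1.        ]])}
```

View pics/w1.png

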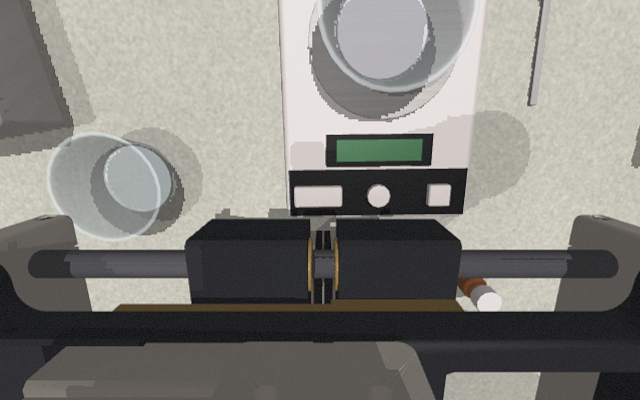

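View pics/side1.png

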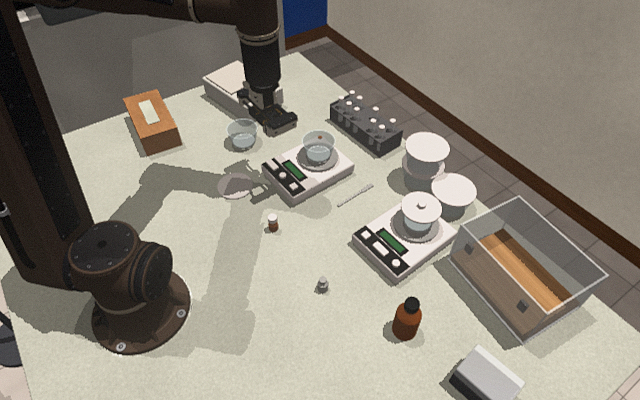

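The wrist view shows the bar key at about (318,195), the round key at (378,196) and the square key at (438,195). The fingers are closed, just behind the panel. I'll measure from this view and check it against the other two.

```bash
python3 - <<'E'
from h import *
w=np.load("pics/w1.npz")
cv2.imwrite("pics/cw.png",cv2.resize(w['p'][150:230,280:480],None,fx=4,fy=4,interpolation=cv2.INTER_CUBIC))
c={k:w[k] for k in('fx','fy','cx','cy','view')}
for n,u,v in(("bar",318,195.5),("rd",378.3,195.8),("sq",438.5,195)):print(n,ray(c,u,v,.0545))
print(w['d'][195,318],ray(c,318,195.5,.0545))
E
```

```text
bar [0.50812566 0.21469858 0.0545    ]
rd [0.50995016 0.15757004 0.0545    ]
sq [0.51284211 0.10056519 0.0545    ]
0.28433222 [0.50812566 0.21469858 0.0545    ]
```

View pics/cw.png

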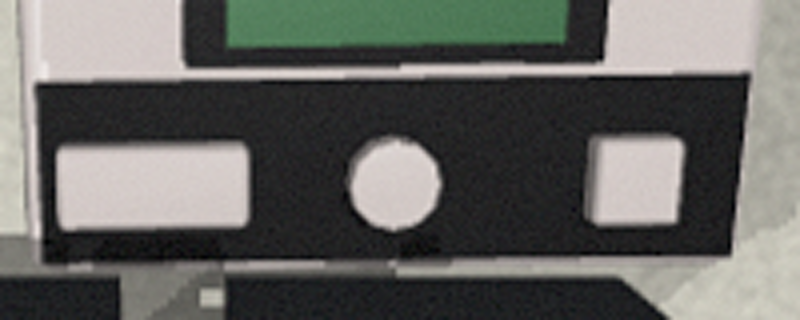

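Emit:
{"name": "servo_tool", "arguments": {"grip": [1, 1, 1, 1, 1, 1, 1, 1, 1, 1], "translation": [[0, -0.001, 0.01], [0, -0.001, 0.03], [0, -0.001, 0.05], [0, -0.001, 0.07], [0, -0.001, 0.085], [0, -0.001, 0.095], [0, -0.001, 0.103], [0, -0.001, 0.108], [0, -0.001, 0.108], [0, -0.001, 0.108]], "turn": [0, 0, 0, 0, 0, 0, 0, 0, 0, 0]}}

```text
time_s: 2.75
tcp_pos: [0.5075, 0.2149, 0.069]
eef_rot: [-180.0, -0.0, 2.4]
contact_force: [0.2, 0.1, -1.6]
gripper_width: 0.0007
```

```bash
python3 - <<'E'
from h import *
from plant import r,capture,calibration
s=r.get_state();print(s['tcp_pos'],s['eef_rot'],s['contact_force'])
p,d=capture("side");c=calibration("side");print(px(c,s['tcp_pos']))
cv2.imwrite("pics/s2.png",cv2.resize(p[100:220,220:380],None,fx=5,fy=5,interpolation=cv2.INTER_CUBIC))
p,d=capture("wrist");cv2.imwrite("pics/w2.png",p)
E
```

```text
[0.50745249 0.21485835 0.06896033] [-1.79986247e+02 -3.06076206e-02  2.38575286e+00] [ 0.1512182   0.12763481 -1.63996286]
(np.float64(271.0663583392745), np.float64(160.34674482274926))
```

View pics/s2.png

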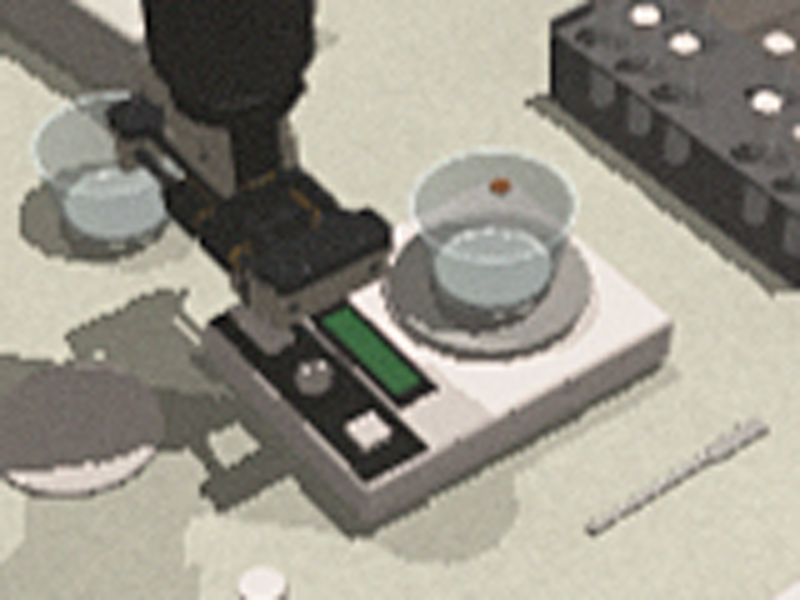

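View pics/w2.png

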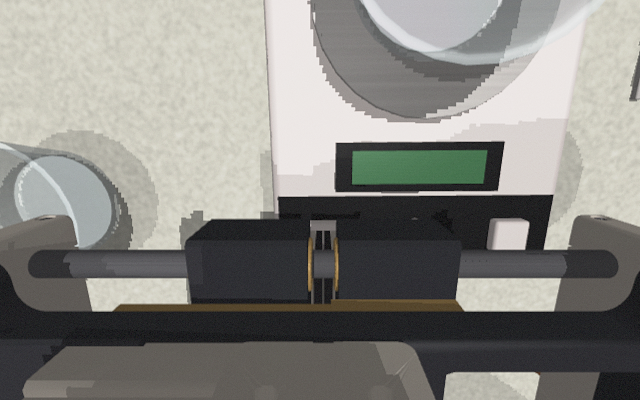

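Emit:
{"name": "servo_tool", "arguments": {"grip": [1, 1, 1, 1, 1, 1], "translation": [[0, 0.001, 0.003], [0, 0.002, 0.006], [0, 0.002, 0.009], [0, 0.002, 0.011], [0, 0.002, 0.011], [0, 0.002, 0.011]], "turn": [0, 0, 0, 0, 0, 0]}}

```text
time_s: 3.35
tcp_pos: [0.5073, 0.2123, 0.0574]
eef_rot: [180.0, 0.0, 2.4]
contact_force: [0.2, -0.0, -0.5]
gripper_width: 0.0007
```

Fingers are just above the key with no contact yet. Next I'll step down slowly.

Emit:
{"name": "servo_tool", "arguments": {"grip": [1, 1, 1, 1, 1, 1, 1, 1], "translation": [[0, 0, 0.001], [0, 0, 0.002], [0, 0, 0.003], [0, 0, 0.004], [0, 0, 0.0045], [0, 0, 0.005], [0, 0, 0.005], [0, 0, 0.005]], "turn": [0, 0, 0, 0, 0, 0, 0, 0]}}

```text
time_s: 4.02
tcp_pos: [0.5074, 0.2125, 0.0527]
eef_rot: [-180.0, -0.0, 2.4]
contact_force: [-0.8, -0.9, 2.7]
gripper_width: 0.0005
```

Emit:
{"name": "servo_tool", "arguments": {"grip": [1, 1, 1, 1, 1, 1, 1, 1, 1, 1], "translation": [[0, 0, 0.0008], [0, 0, 0.0016], [0, 0, 0.0022], [0, 0, 0.0022], [0, 0, 0.0022], [0, 0, 0.0022], [0, 0, 0.0022], [0, 0, 0.0022], [0, 0, 0.0022], [0, 0, 0.0022]], "turn": [0, 0, 0, 0, 0, 0, 0, 0, 0, 0]}}

```text
time_s: 4.85
tcp_pos: [0.5074, 0.2125, 0.0504]
eef_rot: [-180.0, -0.0, 2.4]
contact_force: [-1.3, 0.5, 5.0]
gripper_width: 0.0005
```

Emit:
{"name": "servo_tool", "arguments": {"grip": [1, 1, 1, 1, 1, 1, 1, 1, 1, 1], "translation": [[0, 0, 0], [0, 0, 0], [0, 0, 0], [0, 0, 0], [0, 0, 0], [0, 0, 0], [0, 0, 0], [0, 0, 0], [0, 0, 0], [0, 0, 0]], "turn": [0, 0, 0, 0, 0, 0, 0, 0, 0, 0]}}

```text
time_s: 5.68
tcp_pos: [0.5074, 0.2125, 0.0504]
eef_rot: [-180.0, -0.0, 2.4]
contact_force: [-0.7, -0.2, 5.0]
gripper_width: 0.0005
```

Emit:
{"name": "servo_tool", "arguments": {"grip": [1, 1, 1, 1, 1, 1], "translation": [[0, 0, 0], [0, 0, 0], [0, 0, 0], [0, 0, 0], [0, 0, 0], [0, 0, 0]], "turn": [0, 0, 0, 0, 0, 0]}}

```text
time_s: 6.18
tcp_pos: [0.5073, 0.2125, 0.0504]
eef_rot: [-180.0, -0.0, 2.4]
contact_force: [-1.0, -0.3, 5.3]
gripper_width: 0.0005
```

Emit:
{"name": "servo_tool", "arguments": {"grip": [1, 1, 1, 1, 1, 1, 1, 1, 1, 1], "translation": [[0, 0, 0], [0, 0, -0.002], [0, 0, -0.005], [0, 0, -0.01], [0, 0, -0.02], [0, 0, -0.04], [0, 0, -0.065], [0, 0, -0.09], [0, 0, -0.105], [0, 0, -0.11]], "turn": [0, 0, 0, 0, 0, 0, 0, 0, 0, 0]}}

```text
time_s: 7.02
tcp_pos: [0.5084, 0.2132, 0.164]
eef_rot: [-179.8, -0.2, 2.4]
contact_force: [0.3, 0.5, -0.0]
gripper_width: 0.0005
```

Emit:
{"name": "servo_tool", "arguments": {"grip": [1, 1, 1, 1, 1, 1, 1, 1, 1, 1], "translation": [[-0.01, -0.01, -0.01], [-0.02, -0.03, -0.02], [-0.03, -0.05, -0.04], [-0.05, -0.08, -0.05], [-0.06, -0.1, -0.06], [-0.07, -0.12, -0.06], [-0.08, -0.14, -0.06], [-0.08, -0.15, -0.06], [-0.08, -0.15, -0.06], [-0.08, -0.15, -0.06]], "turn": [0, 0, 0, 0, 0, 0, 0, 0, 0, 0]}}

```text
time_s: 7.85
tcp_pos: [0.421, 0.3589, 0.2198]
eef_rot: [179.9, 0.0, 2.4]
contact_force: [0.9, -0.9, 0.3]
gripper_width: 0.0004
```

```bash
python3 - <<'E'
from h import *
from plant import r,capture,calibration
s=r.get_state();print(s['time_s'],s['tcp_pos'],s['contact_force'],abs(s['qd']).max())
for n in("side","top"):
    p,d=capture(n);o=np.load(f"pics/{n}0.npz");cv2.imwrite(f"pics/{n}3.png",p)
    if n=="side":
        a=[cv2.resize(q[115:215,215:375],None,fx=5,fy=2.9*5/2.9,interpolation=cv2.INTER_CUBIC) for q in(p,)]
        cv2.imwrite("pics/s3.png",a[0])
    else:
        cv2.imwrite("pics/t3.png",cv2.resize(p[135:245,215:305],None,fx=5,fy=5,interpolation=cv2.INTER_CUBIC))
        dd=d-o['d'];
        for nm,(u,v) in dict(bar=(238,223),rd=(260,223),sq=(283,222)).items(): print(nm,d[v-1:v+2,u-2:u+3].mean(),o['d'][v-1:v+2,u-2:u+3].mean())
E
```

```text
7.85 [0.42095364 0.35892353 0.2198369 ] [ 0.89260118 -0.86454879  0.28486399] 1.0751005090512202
bar 1.324234 1.3259782
rd 1.3228427 1.2355698
sq 1.2343342 1.3227179
```

View pics/side3.png

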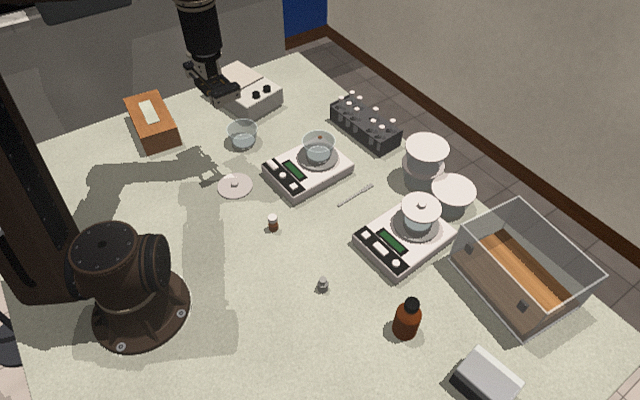

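View pics/t3.png

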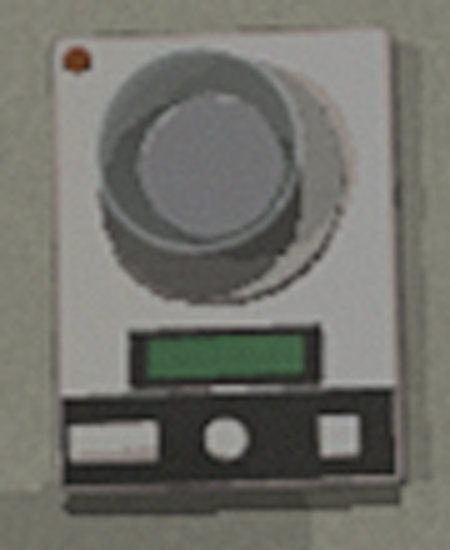

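View pics/top3.png

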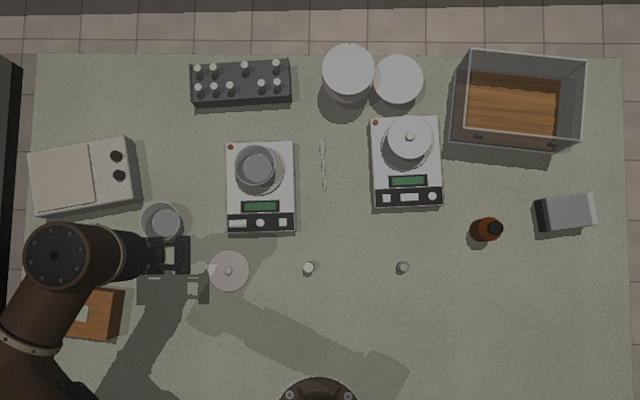

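Nothing has moved: the open bowl, the spare bowl at (162,222) and the lid at (228,271) are where they were. The bar key at (238,223) is up, and the hand is clear. I'm handing the job in.

```bash
python3 -c "
from plant import order
print(order.close_job())"
```

```text
the job is handed in; nothing more can be done
None
```

I pressed the bar key of the balance with the open bowl using the closed fingertips, and held it down for about 2 s. I then let it up, moved the hand clear and handed the job in at about 8 s; no verdict is reported.

- **Press:** the wrist force read 5.0–5.3 N during the hold. The fingertips were at z = 50.4 mm, which is about 4 mm of travel, well past the 2.5 mm needed. I had no direct reading of the key's travel.
- **Key position:** the three cameras placed the key within about 5 mm of each other. I used roughly their mean, and in the side view the fingertips were over the bar and clear of the round key.
- **After release:** the top camera's depth put the bar key back at its starting height to within 2 mm. That alone can't prove it is within the 1 mm limit. The round and square key depth averages were spoiled by missing readings, so I judged those keys by eye only, and they look unchanged.
- **Other things:** in the last top and side pictures everything else looks where it was at the start, by eye. The hand was at z = 0.22 m touching nothing, with the force reading within its usual noise of about 1 N.

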